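# Load two collars in the bonding fixture and nip them with its thumbwheel

## Task

Load the bonding fixture: lower the metal collar and then the blue collar over its upright post, without letting them drop, so that both are fully home, metal underneath. Then roll the recessed thumbwheel with a fingertip on its exposed rim, top of the wheel towards the post, stroke after stroke until the jaw has pushed both collars hard against the post and will go no further. Move the jaw by the thumbwheel only, do not touch it, and leave the LED plate, clear tub and tweezers where they lie.

Things in the scene. Friction and masses are not known exactly. Their poses are not given: they have to be found in the camera images.
- fixture: Fixed fixture, crosswise before the robot, post to the robot's right. Origin: underside centre of its aluminium base plate, 270 (x) x 120 (y) x 20 high; x runs from thumbwheel to post, z up. On its centre line: at x = -75 a grey wheel housing, 100 (x) x 70 (y), top 65 above the table, the thumbwheel in a slot in its top; then the blue jaw; at x = +85 the steel post.
- post_base (a point): Foot of the post's axis, on top of the base plate (20 above the table). The post is 30 in diameter, upright, straight for 42, then a cone to 12 diameter at its tip, 60 above this point.
- wheel_top (a point): Highest point of the unpressed thumbwheel's rim, 77 above the table, fixed to the fixture. Black ribbed wheel, 60 diameter, 24 wide, level axle along fixture y; 12 stands out of the slot. Softly sprung: yields 7 at most, about 0.8 N per mm. Press 4 to 6 and draw the fingertip level along fixture x, from 20 before to 20 past the top, to roll it by friction.
- thumbwheel (a joint): Rotation of the thumbwheel (rad). Grows as the top of the rim moves towards the post (fixture +x). Geared to the jaw: 15 mm of jaw travel per rad. Stays where it is left. Starts between about 0.1 and 1.2; about 2.67 when the jaw has nipped both collars.
- jaw: Blue jaw block with a black rubber face, 20 thick (fixture x), 54 wide, reaching 66 above the table; slides along fixture x. Origin: bottom middle of its face. It must not be touched by the robot.
- jaw_face (a point): Middle of the jaw's face that looks at the post, 44 above the table. Starts at fixture x = +18 to +35, so 19 to 36 clear of a collar centred on the post; at fixture x = +56.5 it has both collars hard against the post (needed: beyond +55).
- metal_collar_c (a point): Centre (half-way up) of the bright aluminium collar: a plain ring lying flat on the table, 62 outer diameter, 35 bore, 25 high, about 140 g. Home: flat on the base plate, centre 32.5 above the table.
- blue_collar_c (a point): Centre (half-way up) of the blue plastic collar, same size (62 outer, 35 bore, 25 high), about 80 g. Home: flat on the metal collar, centre 57.5 above the table. The two collars lie one to the left and one to the right of the fixture; which is where varies.
- metal_collar: The metal collar, origin at the centre of its underside.
- blue_collar: The blue collar, origin at the centre of its underside.
- led_plate: Bystander: flat aluminium plate 80 x 130 x 12 with eight round pockets. Origin: underside centre.
- clear_tub: Bystander: clear open plastic tub 100 x 150 x 50. Origin: underside centre.
- tweezers: Bystander: steel tweezers 130 long lying on the table. Origin: underside centre.
Not all that is in view belongs to the job. Several things have the shape of the blue_collar; the one meant has the colours described above.

How it is judged:
By the outcome, as a careful person would: the job done as asked, in the order asked, and still so for the second after the job is handed in, with the robot touching nothing.
It also fails if it takes over 72 s, if anything falls off the work surface, if the arm or the gripper's body presses on something with over 40 N, if the wrist force passes 120 N, or if a joint passes its speed limit or range.

## Robot

A 7-joint arm with a two-finger parallel gripper is mounted at the origin on the work surface. World frame = base frame: x ahead of the robot, y to its left, z up, the work surface at z = 0. Lengths are in m, angles in rad, forces in N, time in s.
With the tool pointing down it reaches from about 0.4 to 0.85 m from the base axis. Payload 6.9 kg.
Tool frame: the origin (TCP) lies at the very end of the fingers, on their centre line; the grasp point (between the pads) lies 19 mm behind it; z points along the fingers, y is the line along which they close (so a half turn about z gives the same grasp; the last joint's range is limited). The gripper opens to 85 mm and grips with 20 to 120 N. Pads are 22 mm wide; open, the fingers measure 114 mm over their backs; the gripper's body (76 mm by 85 mm) begins 54 mm behind the grasp point. The pads swing forward as they close: fully open they stand 13 mm farther back than shut.
Start: joints at [-1.073, 0.507, -0.238, 1.5, 0.126, 1.149, -0.155], TCP at [0.239, 0.578, 0.231] pointing down, gripper open.
Joint ranges: [-3.08, 3.08], [-0.24, 2.05], [-1.43, 1.35], [0, 2.5], [-1.52, 4.66], [0.17, 1.96], [-2.89, 2.89]. Speed limits (rad/s): [2.39, 2.39, 3.14, 3.14, 3.14, 3.14, 3.14].

## Interface

Orientations are given as a 3x3 rotation matrix whose columns are the frame's x, y, z axes.
In Python, from rig import env gives the robot as it stands. The module is installed in compiled form; this text tells all that it offers.
- The arm moves only by the tool play_rows, never from a script. Its argument "motion" is a list of rows, each a list of 3 entries, a list of its own where there are three numbers: the turn, a rotation vector about the tool's x, y, z in degrees, then the shift along the tool's x, y, z in mm, then the gripper's target within -1 to 1 (fully open at 1, half-way at 0, shut at -1). A call has 1 to 5 rows; each row shifts and turns the commanded pose from where the row before left it, along the tool's axes as they then stand; what a row does not reach is not made up. A row lasts 1/10 s, in which the tool goes at most 50 mm and 8.59 degrees, less where a joint would pass 70% of its speed; a pose out of reach is approached as far as the arm can. A call is refused whole if a number of a shift passes 50 or a number of a turn 8.59, either way. A call with a gripper value outside its range is refused whole. The fingers move at their own pace and stop on an object; "newtons" is the grip in N (left out, the last holds). Time passes only in rows, so rows that do not move let the fingers close. It gives the time, the measured TCP pose, the force, the opening and the grip force at its end, in the units of the state.
- env.get_obs(): the state, without advancing time (a new reading comes with each control period).
- env.snapshot(name): name is "scene" or "top" or "wrist"; returns a dict with "pixels" (384x512x3 uint8, red, green, blue), "camera_matrix" (3x3 intrinsics, pixels), "xyz" and "orientation" of the camera in the world. Camera axes: x right, y down, z forward; pixel columns grow to the right and rows downward; lengths in m; the calibration is good to about 2 mm. A picture is of the moment at which its call begins. There is no depth.
- env.sign_off(): hands the job in; it is judged then, once.
The state is a dict: "time_s": time; "joints": joint angles; "joint_vel": joint speeds; "effort": joint torques, N m; "tcp_pos": TCP position; "orientation": TCP orientation; "ft_force": force on the tool from outside, world axes, zero at the start; "moment": the same for the moment, N m; "opening": opening from 0.0 (shut) to 1.0 (fully open); "grasp_force": force on a finger pad.
Only numpy, scipy, OpenCV 4.12 (cv2) and the standard library are available. Lean on these libraries where they do the work, as an engineer would, in place of code of your own. Each camera call takes 0.05 s, during which the arm holds its last target. There are 200 camera calls.

## Working session

There is one attempt and no reset: what is moved stays moved. The work goes in short steps, Python scripts to look and compute and a tool call to move; the robot and the scene stay as the last step left them, time stands still between calls to the robot, and variables do not carry over. Pictures are saved under pics/ and viewed, at most 10 in all, crops included, and the job is handed in when it is done.

Besides the shell and the picture viewer there is one more tool, called as name([rows], argument=value, ...), one row to a line, values as JSON. play_rows: Moves the arm, as the interface text tells. Its arguments: {"type":"object","properties":{"motion":{"type":"array","items":{"type":"array"}},"newtons":{"type":"number"}},"required":["motion"]}

```bash
mkdir -p pics
python3 - <<'E'
from rig import env
import cv2,numpy as np
np.set_printoptions(precision=4,suppress=True)
o=env.get_obs();print(o['tcp_pos'],o['orientation'],o['time_s'],o['opening'])
for n in('scene','top'):
    s=env.snapshot(n);cv2.imwrite(f'pics/{n}0.png',s['pixels'][:,:,::-1]);print(n,s['camera_matrix'],s['xyz'],s['orientation'])
    np.savez(f'{n}0.npz',**s)
E
```

```text
[0.2385 0.5771 0.2304] [[-0.9242  0.3819 -0.0007]
 [ 0.3819  0.9242 -0.0017]
 [-0.     -0.0018 -1.    ]] 0.0 0.9959991387116007
scene [[474.7785   0.     253.8354]
 [  0.     474.7785 190.7305]
 [  0.       0.       1.    ]] [ 0.9691 -0.5858  1.1608] [[ 0.8372  0.454  -0.3051]
 [ 0.5469 -0.6985  0.4614]
 [-0.0036 -0.5532 -0.8331]]
top [[360.3588   0.     258.5914]
 [  0.     360.3588 193.6365]
 [  0.       0.       1.    ]] [ 0.4913 -0.0196  0.958 ] [[ 0.0297 -0.9952  0.0937]
 [-0.9989 -0.0262  0.0387]
 [-0.036  -0.0948 -0.9948]]
```

View pics/scene0.png

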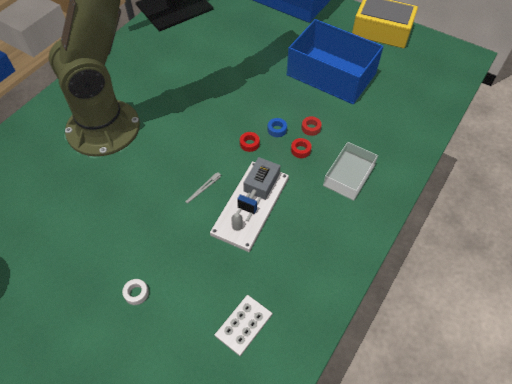

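View pics/top0.png

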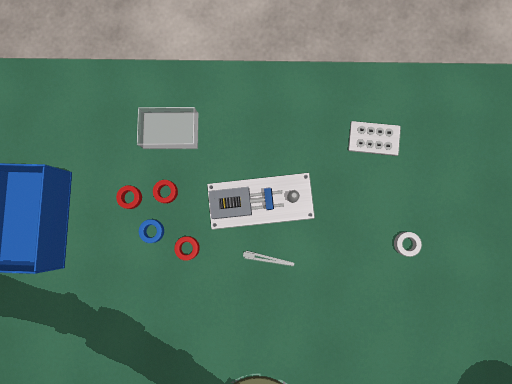

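The scene view shows the blue collar (277,127) among three red decoys, and the metal collar at (135,292). In the top view the blue collar is at (151,231), the metal collar at (408,244), the post at (293,196), the jaw at (269,199) and the wheel at (230,202). The LED plate, tub and tweezers are clear of the collars. Next I'll measure.

```bash
cat > h.py <<'E'
import numpy as np,cv2
np.set_printoptions(precision=4,suppress=True)
def ray(s,uv):
    d=np.linalg.inv(s['camera_matrix'])@[uv[0],uv[1],1.];return s['xyz'],s['orientation']@d
def plane(s,uv,z):
    o,d=ray(s,uv);return o+d*(z-o[2])/d[2]
def tri(s1,u1,s2,u2):
    (a,d),(b,e)=ray(s1,u1),ray(s2,u2)
    k=np.linalg.lstsq(np.stack([d,-e],1),b-a,rcond=None)[0]
    p,q=a+d*k[0],b+e*k[1];return (p+q)/2,np.linalg.norm(p-q)
def proj(s,p):
    c=s['orientation'].T@(np.asarray(p)-s['xyz']);c=s['camera_matrix']@c;return c[:2]/c[2]
def masks(s):
    h=cv2.cvtColor(s['pixels'],cv2.COLOR_RGB2HSV);
    return dict(blue=cv2.inRange(h,(100,110,60),(125,255,255)),white=cv2.inRange(h,(0,0,150),(180,60,255)),grey=cv2.inRange(h,(0,0,30),(180,60,150)))
def blobs(m,lo=60):
    cs,_=cv2.findContours(m,cv2.RETR_EXTERNAL,cv2.CHAIN_APPROX_NONE)
    return [c for c in cs if cv2.contourArea(c)>lo]
E
python3 - <<'E'
from h import *
S={n:dict(np.load(n+'0.npz')) for n in('scene','top')}
for n,s in S.items():
  for k in('blue','white'):
    for c in blobs(masks(s)[k]):
        (u,v),(w,h),a=cv2.minAreaRect(c)
        if u<60 or v<60 and n=='scene':continue
        # silhouette of ring seen obliquely ~ centred on mid height
        print(n,k,np.array([u,v,w,h,a]),cv2.contourArea(c),plane(s,(u,v),.0125), cv2.boxPoints(cv2.minAreaRect(c)).round(1).tolist() if cv2.contourArea(c)>2000 else '')
for n,(x,y) in dict(scene=(205,150),top=(200,165)).items():
    im=S[n]['pixels'][y:y+110,x:x+125]
    cv2.imwrite(f'pics/{n}c.png',cv2.resize(im[:,:,::-1],None,fx=3,fy=3,interpolation=cv2.INTER_CUBIC))
a=cv2.imread('pics/scenec.png');b=cv2.imread('pics/topc.png');cv2.imwrite('pics/crop.png',np.hstack([a,b]))
E
```

```text
scene blue [248.56   201.58    21.8767   9.3134  39.0939] 94.0 [0.5563 0.0108 0.0125] 
scene blue [276.5 127.   18.   19.   90. ] 283.0 [0.4758 0.2937 0.0125] 
scene white [243.1585 323.9268  32.9527  53.7238  38.6598] 1669.0 [ 0.7407 -0.2916  0.0125] 
scene white [134.1    290.2     21.9135  25.044   63.435 ] 426.5 [ 0.4591 -0.3712  0.0125] 
scene white [443.4037 200.3211  15.5168  21.4553  16.6992] 143.5 [1.0212 0.3181 0.0125] 
scene white [202.6425 187.6534   4.5538  42.5544  47.1211] 72.0 [ 0.4175 -0.0221  0.0125] 
scene white [459.4828 171.2931  15.227   16.8983  21.8014] 101.5 [1.0242 0.4422 0.0125] 
scene white [248.8845 203.6698  42.9404  88.3309  28.2174] 2102.0 [0.561  0.0055 0.0125] [[209.10000610351562, 232.39999389648438], [250.8000030517578, 154.60000610351562], [288.70001220703125, 174.89999389648438], [246.89999389648438, 252.6999969482422]]
scene white [350.6585 170.891   32.7282  51.4838  30.6997] 1236.5 [0.7519 0.2671 0.0125] 
scene white [426.  230.5 170.  305.   -0. ] 23919.0 [1.0167 0.1981 0.0125] [[341.0, 383.0], [341.0, 78.0], [511.0, 78.0], [511.0, 383.0]]
top blue [151.  230.5  23.   24.   90. ] 449.5 [0.4752 0.2984 0.0125] 
top blue [268.3238 198.5615  21.0948   7.0618  84.8056] 122.5 [ 0.568  -0.0088  0.0125] 
top white [268.1825 257.8446  51.2597   7.2263   8.9726] 222.5 [ 0.414  -0.0126  0.0125] 
top white [409. 244.  24.  24.  90.] 438.5 [ 0.4608 -0.3725  0.0125] 
top white [260.0122 200.6098  45.6082 103.2535  83.6598] 3286.0 [0.562  0.0129 0.0125] [[206.1999969482422, 183.60000610351562], [308.79998779296875, 172.1999969482422], [313.79998779296875, 217.60000610351562], [211.1999969482422, 229.0]]
top white [374.4393 137.6371  49.6326  29.4382   5.4403] 1378.5 [ 0.7372 -0.285   0.0125] 
top white [170. 130.  34.  54.  90.] 1785.0 [0.747  0.2622 0.0125] 
top white [255.5  31.   62.  511.   90. ] 28806.5 [1.0303 0.0391 0.0125] [[-0.0, 0.0], [511.0, 0.0], [511.0, 62.0], [0.0, 62.0]]
```

View pics/crop.png

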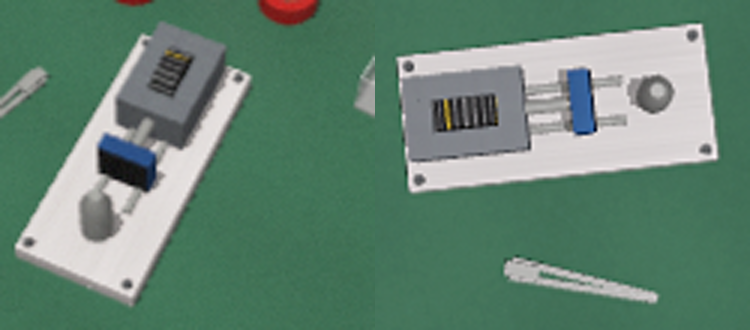

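The crop shows the fixture. In the scene half, the post tip is near (95,196) and the wheel is in its slot. In the top half, the plate corners are at (398,58), (701,25), (718,158) and (411,191), the post tip at (656,89), the wheel at (465,113) and the jaw's top at (581,100).

Run:
```python
from h import *
S={n:dict(np.load(n+'0.npz')) for n in('scene','top')};T,C=S['top'],S['scene']
t=lambda x,y:((x-375+.5)/3+200-.5,(y+.5)/3+165-.5)
c=lambda x,y:((x+.5)/3+205-.5,(y+.5)/3+150-.5)
P=np.array([plane(T,t(*p),.02) for p in[(398,58),(701,25),(718,158),(411,191)]])
print(P,[np.linalg.norm(P[i]-P[(i+1)%4]) for i in range(4)])
ctr=P.mean(0);ax=(P[1]+P[2]-P[0]-P[3])[:2];ax/=np.linalg.norm(ax)
Q=np.array([plane(C,c(*p),.02) for p in[(250,75),(18,248)]]);print('scene diag',Q,Q.mean(0))
print('ctr',ctr,'ax',ax,np.degrees(np.arctan2(ax[1],ax[0])))
print('post',ctr[:2]+.085*ax,'tip top',plane(T,t(656,89),.08),'tip scene',plane(C,c(95,194),.08),tri(T,t(656,89),C,c(95,194)))
print('wheel',ctr[:2]-.075*ax,plane(T,t(465,113),.077))
hs=np.array([plane(T,t(*p),.065) for p in[(404,74),(523,67),(529,150),(412,160)]]);print('housing',hs.mean(0))
print('jaw top mid',((plane(T,t(581,100),.066)[:2]-ctr[:2])@ax))
print('metal',tri(T,(408.5,243.5),C,(134.1,290.7)),'blue',tri(T,(150.5,230.5),C,(276.5,127)))
for k,g in dict(metal=(408.5,243.5),blue=(150.5,230.5)).items():print(k,plane(T,g,.0125))
```

```text
[[ 0.6016  0.1528  0.02  ]
 [ 0.6373 -0.1117  0.02  ]
 [ 0.5219 -0.1283  0.02  ]
 [ 0.4857  0.1365  0.02  ]] [np.float64(0.26697750618404464), np.float64(0.11659384786716012), np.float64(0.26717788079439614), np.float64(0.11706906871278788)]
scene diag [[ 0.6047  0.1486  0.02  ]
 [ 0.5271 -0.132   0.02  ]] [0.5659 0.0083 0.02  ]
ctr [0.5616 0.0123 0.02  ] ax [ 0.1347 -0.9909] -82.26088644677759
post [ 0.5731 -0.0719] tip top [ 0.5745 -0.0703  0.08  ] tip scene [ 0.5755 -0.0751  0.08  ] (array([ 0.5742, -0.0714,  0.0739]), np.float64(0.002433887983596436))
wheel [0.5515 0.0866] [0.5509 0.0852 0.077 ]
housing [0.5521 0.085  0.065 ]
jaw top mid 0.022006906634284316
metal (array([ 0.4612, -0.3718,  0.0131]), np.float64(0.002214650545815291)) blue (array([0.4737, 0.3009, 0.0051]), np.float64(0.003604549369697001))
metal [ 0.4621 -0.3713  0.0125]
blue [0.4751 0.2997 0.0125]
```

play_rows([
  [[0,0,7.5],[0,0,0],1],
  [[0,0,7.5],[0,0,0],1],
  [[0,0,7.5],[0,0,0],1],
  [[0,0,7.5],[0,0,0],1],
  [[0,0,7.5],[0,0,0],1],
])

```text
time_s: 0.6
tcp_pos: [0.2386, 0.5773, 0.2308]
orientation: [[-0.496, 0.868, -0.0], [0.868, 0.496, -0.001], [-0.001, -0.001, -1.0]]
ft_force: [1.3, 0.8, 0.5]
opening: 1.002
grasp_force: 0.0
```

play_rows([
  [[0,0,7.5],[0,0,0],1],
  [[0,0,7.5],[0,0,0],1],
  [[0,0,7.5],[0,0,0],1],
  [[0,0,0],[-20,12,0],1],
  [[0,0,0],[-20,13,0],1],
])

```text
time_s: 1.1
tcp_pos: [0.268, 0.5411, 0.2306]
orientation: [[-0.133, 0.991, -0.001], [0.991, 0.133, -0.001], [-0.001, -0.001, -1.0]]
ft_force: [0.8, -0.2, 0.1]
opening: 1.0
grasp_force: 0.0
```

play_rows([
  [[0,0,0],[-40,25,0],1],
  [[0,0,0],[-40,25,0],1],
  [[0,0,0],[-40,25,0],1],
  [[0,0,0],[-40,25,0],1],
  [[0,0,0],[-40,15,0],1],
])

```text
time_s: 1.6
tcp_pos: [0.4107, 0.3561, 0.2309]
orientation: [[-0.13, 0.991, 0.0], [0.991, 0.13, -0.001], [-0.001, 0.0, -1.0]]
ft_force: [0.4, 0.9, -0.3]
opening: 0.999
grasp_force: 0.0
```

play_rows([
  [[0,0,0],[-40,15,0],1],
  [[0,0,0],[-40,15,0],1],
  [[0,0,0],[-40,15,0],1],
  [[0,0,0],[-40,15,0],1],
  [[0,0,0],[-40,0,0],1],
])

```text
time_s: 2.1
tcp_pos: [0.4963, 0.1659, 0.2309]
orientation: [[-0.131, 0.991, 0.001], [0.991, 0.131, -0.0], [-0.0, 0.001, -1.0]]
ft_force: [-0.1, 0.1, -0.1]
opening: 1.001
grasp_force: 0.0
```

play_rows([
  [[0,0,0],[-40,-10,0],1],
  [[0,0,0],[-40,-10,0],1],
  [[0,0,0],[-40,-10,0],1],
  [[0,0,0],[-40,-10,0],1],
  [[0,0,0],[-40,-10,0],1],
])

```text
time_s: 2.6
tcp_pos: [0.4708, -0.0386, 0.2311]
orientation: [[-0.132, 0.991, -0.0], [0.991, 0.132, 0.0], [0.0, -0.0, -1.0]]
ft_force: [0.7, -0.0, -0.3]
opening: 1.002
grasp_force: 0.0
```

play_rows([
  [[0,0,0],[-40,-10,0],1],
  [[0,0,0],[-40,-10,0],1],
  [[0,0,0],[-40,-10,0],1],
  [[0,0,0],[-40,-10,0],1],
  [[0,0,0],[-40,-10,0],1],
])

```text
time_s: 3.1
tcp_pos: [0.4476, -0.2434, 0.2311]
orientation: [[-0.132, 0.991, -0.0], [0.991, 0.132, 0.0], [0.0, -0.0, -1.0]]
ft_force: [0.6, -0.2, -0.4]
opening: 0.995
grasp_force: 0.0
```

```bash
cat >> h.py <<'E'
FY=np.array([.9909,.1347,0]) # fixture y
R0=np.stack([np.cross(FY,[0,0,-1.]),FY,[0,0,-1.]],1)
def go(o,target):
    R=o['orientation'];d=R.T@(np.asarray(target)-o['tcp_pos'])*1000
    r=cv2.Rodrigues(R.T@R0)[0].ravel()*180/np.pi
    print('t',o['time_s'],'tcp',o['tcp_pos'],'F',o['ft_force'],'open',o['opening'],o['grasp_force'],'| shift',d.round(1),'turn',r.round(2))
E
python3 - <<'E'
from h import *
from rig import env
go(env.get_obs(),(.4615,-.3718,.12))
E
```

```text
t 3.1 tcp [ 0.4476 -0.2434  0.2311] F [ 0.5726 -0.1524 -0.3965] open 0.995384778095672 0.0 | shift [-129.2   -3.1  111.1] turn [-0.01 -0.02 -0.18]
```

play_rows([
  [[0,0,0],[-40,-1,15],1],
  [[0,0,0],[-40,-1,25],1],
  [[0,0,0],[-35,-1,25],1],
  [[0,0,0],[-14,0,15],1],
  [[0,0,0],[0,0,0],1],
])

```text
time_s: 3.6
tcp_pos: [0.4605, -0.3712, 0.1485]
orientation: [[-0.129, 0.992, -0.004], [0.992, 0.129, 0.002], [0.003, -0.004, -1.0]]
ft_force: [0.2, 0.3, -0.7]
opening: 0.997
grasp_force: 0.0
```

Run:
```python
from h import *
from rig import env
go(env.get_obs(),(.4615,-.3718,.005))
s=env.snapshot('wrist');np.savez('w1.npz',**s);cv2.imwrite('pics/w1.png',s['pixels'][:,:,::-1]);print(s['xyz'],s['orientation'])
print(proj(s,(.4615,-.3718,.0125)))
```

```text
t 3.6 tcp [ 0.4605 -0.3712  0.1485] F [ 0.2181  0.3001 -0.6679] open 0.9973481213866024 0.0 | shift [ -1.1   1.5 143.5] turn [-0.23 -0.14 -0.35]
[ 0.4532 -0.3053  0.2907] [[ 0.9916  0.1257  0.0302]
 [ 0.1292 -0.9569 -0.2602]
 [-0.0038  0.2619 -0.9651]]
[254.0477 184.4284]
```

View pics/w1.png

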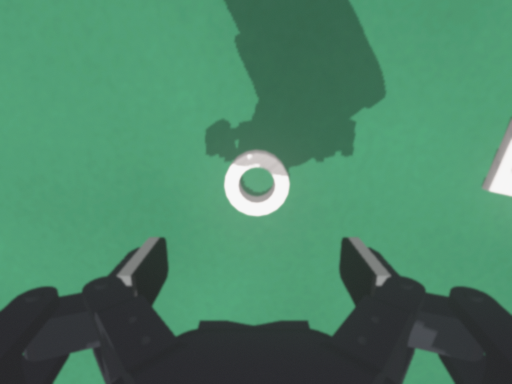

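The wrist view shows the metal collar centred at about (257,183), free of clutter, with a finger on either side. The predicted pixel was (254,184), so it agrees to about 2 mm.

Run:
```python
from h import *
from rig import env
s=dict(np.load('w1.npz'))
h=cv2.cvtColor(s['pixels'],cv2.COLOR_RGB2HSV);m=cv2.inRange(h,(0,0,100),(180,70,255))
for c in blobs(m,800):
    (u,v),r=cv2.minEnclosingCircle(c);x,y,w,hh=cv2.boundingRect(c)
    print(u,v,r,(x,y,w,hh),plane(s,(u,v),.0125),plane(s,(x+w/2-.5,y+hh/2-.5),.0125))
```

```text
256.39947509765625 182.4800567626953 33.945350646972656 (223, 149, 67, 68) [ 0.4636 -0.3695  0.0125] [ 0.4632 -0.3696  0.0125]
505.875 157.0 39.33539581298828 (482, 118, 30, 79) [ 0.6987 -0.3132  0.0125] [ 0.6898 -0.3144  0.0125]
```

play_rows([
  [[0,0,-0.3],[0,2.3,30],1],
  [[0,0,0],[0,0,40],1],
  [[0,0,0],[0,0,40],1],
  [[0,0,0],[0,0,25],1],
  [[0,0,0],[0,0,9],1],
])

```text
time_s: 4.15
tcp_pos: [0.4645, -0.3671, 0.006]
orientation: [[-0.139, 0.99, -0.002], [0.99, 0.139, 0.003], [0.003, -0.001, -1.0]]
ft_force: [-0.9, 1.3, 0.4]
opening: 1.001
grasp_force: 0.0
```

Run:
```python
from h import *
from rig import env
go(env.get_obs(),(.4625,-.3708,.004))
```

```text
t 4.15 tcp [ 0.4645 -0.3671  0.006 ] F [-0.9229  1.2882  0.3755] open 1.0011585408768933 0.0 | shift [-3.4 -2.5  2. ] turn [-0.08 -0.18  0.24]
```

play_rows([
  [[0,0,0],[-3,-2,1.5],1],
  [[0,0,0],[0,0,0],1],
])

```text
time_s: 4.35
tcp_pos: [0.4635, -0.3739, 0.0074]
orientation: [[-0.137, 0.991, 0.002], [0.991, 0.137, -0.002], [-0.002, 0.001, -1.0]]
ft_force: [-0.0, -0.3, 0.3]
opening: 0.998
grasp_force: 0.0
```

Run:
```python
from h import *
from rig import env
go(env.get_obs(),(.4625,-.3708,.004))
```

```text
t 4.35 tcp [ 0.4635 -0.3739  0.0074] F [-0.045  -0.3403  0.325 ] open 0.9981097834358659 0.0 | shift [ 3.2 -0.6  3.4] turn [0.08 0.1  0.12]
```

play_rows([
  [[0,0,0],[0,0,2],1],
  [[0,0,0],[0,0,0],1],
  [[0,0,0],[0,0,0],1],
])

```text
time_s: 4.65
tcp_pos: [0.4632, -0.3734, 0.0046]
orientation: [[-0.137, 0.991, 0.001], [0.991, 0.137, -0.001], [-0.001, 0.001, -1.0]]
ft_force: [0.4, -0.5, 1.2]
opening: 1.0
grasp_force: 0.0
```

Run:
```python
from h import *
from rig import env
go(env.get_obs(),(.4625,-.3708,.004))
```

```text
t 4.65 tcp [ 0.4632 -0.3734  0.0046] F [ 0.358  -0.522   1.1842] open 1.0001667683427602 0.0 | shift [ 2.6 -0.4  0.6] turn [0.05 0.04 0.11]
```

play_rows([
  [[0,0,0],[2.5,0,0],1],
  [[0,0,0],[0,0,0],-1],
  [[0,0,0],[0,0,0],-1],
  [[0,0,0],[0,0,0],-1],
  [[0,0,0],[0,0,0],-1],
], newtons=40)

```text
time_s: 5.15
tcp_pos: [0.4627, -0.3705, 0.0045]
orientation: [[-0.137, 0.991, 0.0], [0.991, 0.137, 0.0], [0.0, 0.0, -1.0]]
ft_force: [-2.1, 1.7, 6.7]
opening: 0.719
grasp_force: 42.0
```

play_rows([
  [[0,0,0],[0,0,0],-1],
  [[0,0,0],[0,0,0],-1],
  [[0,0,0],[0,0,0],-1],
])

```text
time_s: 5.45
tcp_pos: [0.4627, -0.3705, 0.0045]
orientation: [[-0.137, 0.991, 0.0], [0.991, 0.137, 0.0], [0.0, 0.0, -1.0]]
ft_force: [-1.0, 1.9, 7.2]
opening: 0.715
grasp_force: 42.0
```

Run:
```python
from h import *
from rig import env
go(env.get_obs(),(.4625,-.3708,.16))
```

```text
t 5.45 tcp [ 0.4627 -0.3705  0.0045] F [-1.0026  1.9109  7.2054] open 0.7150863803600201 41.97345131076872 | shift [  -0.3   -0.1 -155.5] turn [ 0.02 -0.01  0.11]
```

play_rows([
  [[0,0,0],[0,0,-15],-1],
  [[0,0,0],[0,0,-35],-1],
  [[0,0,0],[0,0,-40],-1],
  [[0,0,0],[0,0,-40],-1],
  [[0,0,0],[10,5,-20],-1],
])

```text
time_s: 5.95
tcp_pos: [0.466, -0.3626, 0.1573]
orientation: [[-0.134, 0.991, 0.003], [0.991, 0.134, -0.004], [-0.004, 0.002, -1.0]]
ft_force: [0.4, -0.1, -1.5]
opening: 0.717
grasp_force: 43.9
```

play_rows([
  [[0,0,0],[40,22,0],-1],
  [[0,0,0],[40,22,0],-1],
  [[0,0,0],[40,22,0],-1],
  [[0,0,0],[40,22,0],-1],
  [[0,0,0],[40,22,0],-1],
])

```text
time_s: 6.45
tcp_pos: [0.548, -0.1452, 0.1537]
orientation: [[-0.136, 0.991, -0.0], [0.991, 0.136, 0.0], [0.0, -0.0, -1.0]]
ft_force: [1.4, -0.5, -1.7]
opening: 0.718
grasp_force: 43.9
```

play_rows([
  [[0,0,0],[35,20,0],-1],
  [[0,0,0],[25,12,0],-1],
  [[0,0,0],[10,4,0],-1],
  [[0,0,0],[0,0,0],-1],
  [[0,0,0],[0,0,0],-1],
])

```text
time_s: 6.95
tcp_pos: [0.5732, -0.0746, 0.1537]
orientation: [[-0.135, 0.991, -0.001], [0.991, 0.135, -0.001], [-0.001, -0.001, -1.0]]
ft_force: [-0.3, -1.1, -0.9]
opening: 0.716
grasp_force: 43.9
```

Run:
```python
from h import *
from rig import env
go(env.get_obs(),(.574,-.072,.155))
s=env.snapshot('wrist');np.savez('w2.npz',**s);cv2.imwrite('pics/w2.png',s['pixels'][:,:,::-1])
print(proj(s,(.574,-.072,.08)))
```

```text
t 6.95 tcp [ 0.5732 -0.0746  0.1537] F [-0.2662 -1.0959 -0.9478] open 0.7155348201850629 43.9086744049564 | shift [ 2.4  1.1 -1.3] turn [-0.05  0.07  0.02]
[253.8778 198.9215]
```

View pics/w2.png

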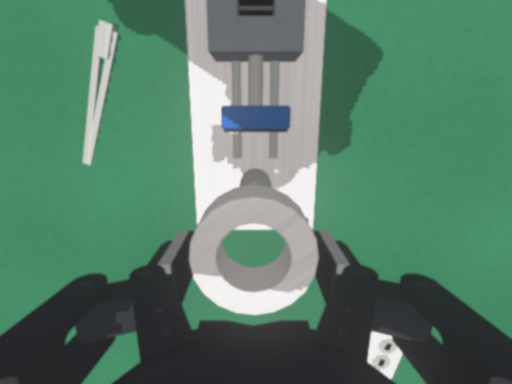

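The wrist view shows the metal collar held level at about (254,250). The post is just visible behind it at (256,178), and the jaw and rods are at (256,118). I'll take the fixture centre line from the plate edges and check the collar's centre.

Run:
```python
from h import *
from rig import env
s=dict(np.load('w2.npz'));g=s['pixels'].astype(int)
h=cv2.cvtColor(s['pixels'],cv2.COLOR_RGB2HSV);nong=((h[:,:,1]<90)).astype(np.uint8)
ctr=np.array([.5616,.0123,0]);AX=np.array([.1347,-.9909,0])
fx=lambda p:np.array([(p-ctr)@AX,(p-ctr)@FY])*1000
for v in(75,100,140,180):
    r=np.where(nong[v,140:380])[0]+140
    L,R=r.min(),r.max();print(v,L,R,fx(plane(s,(L-.5,v),.02)),fx(plane(s,(R+.5,v),.02)))
for v in(172,176,180):print(v,g[v,230:285].sum(1)//3)
b=blobs(cv2.inRange(h,(100,110,40),(125,255,255)),200)
for c in b:
    x,y,w,hh=cv2.boundingRect(c);print('jaw',x,y,w,hh,fx(plane(s,(x+w/2-.5,y+.0),.066)),fx(plane(s,(x-.5,y+12),.066)),fx(plane(s,(x+w-.5,y+12),.066)))
print('foot',proj(s,(.5731,-.0719,.02)),proj(s,(.5731,-.0719,.08)))
tcp=np.array([.5732,-.0746,.1537]);print('tcp fx',fx(tcp),'grasp proj bottom/top',proj(s,tcp+[0,0,-.004]),proj(s,tcp+[0,0,.021]))
# bore dark/ring top circle: ring outer left/right extents
for v in(230,240,250,260):print(v,np.where(nong[v,150:360])[0][[0,-1]]+150, g[v,215:300].sum(1)//3 if v==250 else '')
```

```text
75 187 323 [-12.1272 -59.2377] [-12.2367  62.9349]
100 188 322 [  9.1199 -59.6134] [ 9.0036 63.4158]
140 191 319 [ 45.123  -58.9276] [44.9977 62.9088]
180 193 317 [ 83.8444 -59.1704] [83.7075 63.3434]
172 [243 244 243 243 242 242 242 243 243 241 237 225 195 167 152 139 128 120
 117 116 116 116 117 116 117 116 116 117 116 116 116 115 117 121 131 144
 158 168 173 174 174 173 174 180 196 212 215 211 200 185 178 176 175 175
 176]
176 [243 244 243 243 243 242 242 243 243 243 241 230 188 137 118 116 117 118
 117 118 119 118 120 119 119 119 119 119 119 119 117 117 118 116 116 115
 116 126 144 163 172 172 173 176 178 178 179 178 176 176 178 177 175 174
 176]
180 [243 244 243 243 243 242 242 243 242 235 203 147 121 117 118 119 120 121
 120 121 120 121 121 122 122 124 123 123 123 121 121 120 119 118 118 117
 116 116 118 129 150 166 172 176 178 178 179 179 177 176 177 176 176 175
 176]
jaw 222 107 67 22 [16.1107  1.7046] [ 25.0198 -24.1418] [24.9689 27.5914]
foot [252.9164 181.1979] [252.7529 198.6497]
tcp fx [87.6717 -0.211 ] grasp proj bottom/top [251.9309 239.5125] [251.6401 262.1431]
230 [179 328] 
240 [171 336] 
250 [158 349] [169 157 141 131 129 131 131 132 129 125 117 111 110 110 109 110 110 109
 109 107 108 108 110 109 109 108 109 108 108 107 108 108 108 108 107 107
 107 107 107 107 108 107 109 109 108 108 108 108 108 107 107 107 108 107
 107 107 107 107 107 107 108 107 107 108 107 109 112 120 128 131 131 130
 130 130 138 153 168 173 175 176 176 176 177 177 176]
260 [151 356]
```

play_rows([
  [[0,0,0],[1.6,0.3,20],-1],
  [[0,0,0],[0,0,25],-1],
  [[0,0,0],[0,0,10],-1],
  [[0,0,0],[0,0,5],-1],
  [[0,0,0],[0,0,0],-1],
])

```text
time_s: 7.5
tcp_pos: [0.5737, -0.0721, 0.0937]
orientation: [[-0.135, 0.991, -0.001], [0.991, 0.135, -0.0], [-0.0, -0.001, -1.0]]
ft_force: [0.4, 0.3, -0.5]
opening: 0.713
grasp_force: 43.9
```

play_rows([
  [[0,0,0],[0,0,5],-1],
  [[0,0,0],[0,0,5],-1],
  [[0,0,0],[0,0,4],-1],
  [[0,0,0],[0,0,0],-1],
])

```text
time_s: 7.9
tcp_pos: [0.5737, -0.0709, 0.0793]
orientation: [[-0.137, 0.991, -0.001], [0.991, 0.137, 0.0], [0.0, -0.001, -1.0]]
ft_force: [0.4, 0.2, -0.6]
opening: 0.716
grasp_force: 43.9
```

play_rows([
  [[0,0,0],[0,0,4],-1],
  [[0,0,0],[0,0,4],-1],
  [[0,0,0],[0,0,4],-1],
  [[0,0,0],[0,0,0],-1],
])

```text
time_s: 8.3
tcp_pos: [0.5735, -0.071, 0.0671]
orientation: [[-0.137, 0.991, -0.001], [0.991, 0.137, 0.0], [0.0, -0.001, -1.0]]
ft_force: [0.3, 0.3, -0.9]
opening: 0.719
grasp_force: 43.9
```

Run:
```python
from h import *
from rig import env
o=env.get_obs();go(o,(.5745,-.073,.0255));print(o['orientation'].T@o['ft_force'],o['moment'])
```

```text
t 8.3 tcp [ 0.5735 -0.071   0.0671] F [ 0.2555  0.2772 -0.8567] open 0.7193494283947987 43.907410372048616 | shift [-2.1  0.7 41.6] turn [-0.06 -0.01  0.11]
[0.2395 0.2919 0.8564] [-0.0327 -0.0465  0.0105]
```

play_rows([
  [[0,0,0],[-1,0.4,3],-1],
  [[0,0,0],[0,0,4],-1],
  [[0,0,0],[0,0,4],-1],
  [[0,0,0],[0,0,0],-1],
])

```text
time_s: 8.7
tcp_pos: [0.574, -0.0719, 0.0561]
orientation: [[-0.137, 0.991, -0.001], [0.991, 0.137, 0.0], [0.0, -0.001, -1.0]]
ft_force: [-1.2, -0.3, -1.2]
opening: 0.715
grasp_force: 43.9
```

play_rows([
  [[0,0,0],[0,0,4],-1],
  [[0,0,0],[0,0,4],-1],
  [[0,0,0],[0,0,0],-1],
])

```text
time_s: 9.0
tcp_pos: [0.5741, -0.0719, 0.0482]
orientation: [[-0.137, 0.991, -0.001], [0.991, 0.137, 0.0], [0.0, -0.001, -1.0]]
ft_force: [-0.2, 0.4, -0.5]
opening: 0.713
grasp_force: 43.9
```

Run:
```python
from h import *
from rig import env
o=env.get_obs();go(o,(.5745,-.073,.0255));print(o['orientation'].T@o['ft_force'],o['moment'])
```

```text
t 9.0 tcp [ 0.5741 -0.0719  0.0482] F [-0.2022  0.3806 -0.4604] open 0.7127673201390916 43.91015628352761 | shift [-1.1  0.3 22.6] turn [-0.05 -0.01  0.11]
[ 0.4046 -0.1478  0.4607] [-0.045  -0.008  -0.0114]
```

play_rows([
  [[0,0,0],[0,0,5],-1],
  [[0,0,0],[0,0,5],-1],
  [[0,0,0],[0,0,5],-1],
  [[0,0,0],[0,0,5],-1],
  [[0,0,0],[0,0,0],-1],
])

```text
time_s: 9.5
tcp_pos: [0.574, -0.0719, 0.0279]
orientation: [[-0.137, 0.991, -0.001], [0.991, 0.137, 0.0], [0.0, -0.001, -1.0]]
ft_force: [-0.5, 0.1, -1.2]
opening: 0.713
grasp_force: 43.9
```

play_rows([
  [[0,0,0],[0,0,1],-1],
  [[0,0,0],[0,0,1],-1],
  [[0,0,0],[0,0,1],-1],
  [[0,0,0],[0,0,0],-1],
])

```text
time_s: 9.9
tcp_pos: [0.5745, -0.072, 0.0258]
orientation: [[-0.137, 0.991, 0.0], [0.991, 0.137, 0.0], [0.0, 0.0, -1.0]]
ft_force: [-0.1, -0.7, -0.9]
opening: 0.715
grasp_force: 43.9
```

play_rows([
  [[0,0,0],[0,0,0.6],-1],
  [[0,0,0],[0,0,0.5],-1],
  [[0,0,0],[0,0,0],-1],
])

```text
time_s: 10.2
tcp_pos: [0.5745, -0.072, 0.0247]
orientation: [[-0.137, 0.991, 0.0], [0.991, 0.137, -0.0], [-0.0, 0.0, -1.0]]
ft_force: [-0.2, 0.2, -1.1]
opening: 0.717
grasp_force: 43.9
```

play_rows([
  [[0,0,0],[0,0,0.5],-1],
  [[0,0,0],[0,0,0.5],-1],
  [[0,0,0],[0,0,0],-1],
])

```text
time_s: 10.5
tcp_pos: [0.5745, -0.072, 0.0245]
orientation: [[-0.136, 0.991, 0.0], [0.991, 0.136, 0.0], [0.0, 0.0, -1.0]]
ft_force: [-2.4, 0.5, 7.5]
opening: 0.714
grasp_force: 44.6
```

play_rows([
  [[0,0,0],[0,0,0.5],-1],
  [[0,0,0],[0,0,0],-1],
])

```text
time_s: 10.7
tcp_pos: [0.5745, -0.072, 0.0245]
orientation: [[-0.136, 0.991, 0.001], [0.991, 0.136, 0.0], [0.0, 0.001, -1.0]]
ft_force: [-3.6, 0.9, 12.5]
opening: 0.713
grasp_force: 45.0
```

play_rows([
  [[0,0,0],[0,0,0],1],
  [[0,0,0],[0,0,0],1],
  [[0,0,0],[0,0,0],1],
  [[0,0,0],[0,0,0],1],
  [[0,0,0],[0,0,-5],1],
])

```text
time_s: 11.2
tcp_pos: [0.574, -0.072, 0.0277]
orientation: [[-0.137, 0.991, -0.001], [0.991, 0.137, 0.0], [0.0, -0.001, -1.0]]
ft_force: [0.4, 0.6, -0.6]
opening: 0.999
grasp_force: 0.0
```

play_rows([
  [[0,0,0],[0,0,-20],1],
  [[0,0,0],[0,0,-35],1],
  [[0,0,0],[0,0,-40],1],
  [[0,0,0],[5,0,-25],1],
  [[0,0,0],[25,-3,-5],1],
])

```text
time_s: 11.7
tcp_pos: [0.5696, -0.0461, 0.1572]
orientation: [[-0.132, 0.991, 0.007], [0.991, 0.132, -0.002], [-0.003, 0.006, -1.0]]
ft_force: [-0.9, -1.4, -0.2]
opening: 1.001
grasp_force: 0.0
```

play_rows([
  [[0,0,0],[45,-5,0],1],
  [[0,0,0],[45,-5,0],1],
  [[0,0,0],[45,-5,0],1],
  [[0,0,0],[45,-5,0],1],
  [[0,0,0],[45,-5,0],1],
])

```text
time_s: 12.2
tcp_pos: [0.5113, 0.1784, 0.1536]
orientation: [[-0.136, 0.991, 0.0], [0.991, 0.136, 0.0], [0.0, 0.0, -1.0]]
ft_force: [0.2, -0.6, -0.4]
opening: 0.999
grasp_force: 0.0
```

play_rows([
  [[0,0,0],[45,-5,0],1],
  [[0,0,0],[45,-5,0],1],
  [[0,0,0],[25,-5,0],1],
  [[0,0,0],[10,-5,0],1],
  [[0,0,0],[0,0,0],1],
])

```text
time_s: 12.7
tcp_pos: [0.474, 0.2988, 0.1531]
orientation: [[-0.139, 0.99, -0.001], [0.99, 0.139, -0.0], [-0.0, -0.001, -1.0]]
ft_force: [0.5, -0.0, -1.1]
opening: 1.0
grasp_force: 0.0
```

play_rows([
  [[0,0,0],[0,0,0],1],
  [[0,0,0],[0,0,0],1],
])

```text
time_s: 12.9
tcp_pos: [0.476, 0.2956, 0.1534]
orientation: [[-0.133, 0.991, 0.001], [0.991, 0.133, -0.001], [-0.001, 0.0, -1.0]]
ft_force: [0.6, 0.4, 0.2]
opening: 0.999
grasp_force: 0.0
```

Run:
```python
from h import *
from rig import env
go(env.get_obs(),(.4751,.2997,.004))
s=env.snapshot('wrist');t=env.snapshot('top');np.savez('w3.npz',**s);
cv2.imwrite('pics/w3.png',np.hstack([cv2.resize(s['pixels'],(400,300)),cv2.resize(t['pixels'],(400,300))])[:,:,::-1])
h=cv2.cvtColor(s['pixels'],cv2.COLOR_RGB2HSV)
for c in blobs(cv2.inRange(h,(100,110,50),(125,255,255)),500):
    x,y,w,hh=cv2.boundingRect(c);u=(x+w/2-.5,y+hh/2-.5);print(x,y,w,hh,plane(s,u,.0125),plane(s,(u[0]-2.3,u[1]),.0125))
```

```text
t 12.9 tcp [0.476  0.2956 0.1534] F [0.5575 0.3924 0.1938] open 0.9988150317692888 0.0 | shift [  4.3  -0.4 149.4] turn [ 0.03  0.05 -0.07]
222 150 63 65 [0.4765 0.2959 0.0125] [0.4742 0.2956 0.0125]
```

View pics/w3.png

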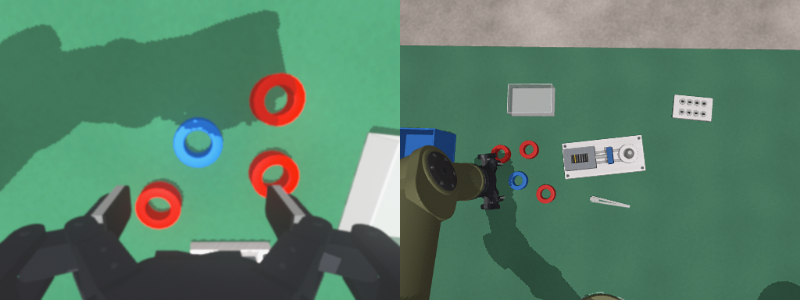

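The wrist half shows the blue collar at about (198,142) and the nearest red rims over 60 mm from its centre, so the fingers fit. The top half shows the metal collar seated around the post at (628,153).

play_rows([
  [[0,0,0],[1,-0.8,20],1],
  [[0,0,0],[0,0,40],1],
  [[0,0,0],[0,0,40],1],
  [[0,0,0],[0,0,30],1],
  [[0,0,0],[0,0,14],1],
])

```text
time_s: 13.5
tcp_pos: [0.4733, 0.2969, 0.0065]
orientation: [[-0.135, 0.991, -0.003], [0.991, 0.135, -0.002], [-0.002, -0.003, -1.0]]
ft_force: [-0.1, -0.6, 0.0]
opening: 0.999
grasp_force: 0.0
```

play_rows([
  [[0,0,0],[0,0,3],1],
  [[0,0,0],[0,0,0],1],
  [[0,0,0],[0,0,0],1],
  [[0,0,0],[0,0,0],1],
])

```text
time_s: 13.9
tcp_pos: [0.4748, 0.299, 0.0073]
orientation: [[-0.136, 0.991, 0.002], [0.991, 0.136, 0.001], [0.001, 0.002, -1.0]]
ft_force: [0.2, 0.9, 0.6]
opening: 0.999
grasp_force: 0.0
```

Run:
```python
from h import *
from rig import env
go(env.get_obs(),(.475,.2965,.0045))
```

```text
t 13.9 tcp [0.4748 0.299  0.0073] F [0.1796 0.9474 0.6261] open 0.9988972904678702 0.0 | shift [-2.5 -0.2  2.8] turn [ 0.1  -0.05  0.09]
```

play_rows([
  [[0,0,0],[-2,0,2.5],1],
  [[0,0,0],[0,0,0],1],
  [[0,0,0],[0,0,0],1],
  [[0,0,0],[0,0,0],-1],
  [[0,0,0],[0,0,0],-1],
])

```text
time_s: 14.4
tcp_pos: [0.4745, 0.2969, 0.0041]
orientation: [[-0.137, 0.991, 0.0], [0.991, 0.137, 0.0], [0.0, 0.0, -1.0]]
ft_force: [-7.2, -3.1, 21.8]
opening: 0.714
grasp_force: 38.8
```

play_rows([
  [[0,0,0],[0,0,0],-1],
  [[0,0,0],[0,0,0],-1],
  [[0,0,0],[0,0,0],-1],
  [[0,0,0],[0,0,0],-1],
  [[0,0,0],[0,0,0],-1],
])

```text
time_s: 14.9
tcp_pos: [0.4745, 0.2969, 0.0043]
orientation: [[-0.136, 0.991, 0.0], [0.991, 0.136, 0.001], [0.0, 0.0, -1.0]]
ft_force: [-1.2, -0.4, 7.1]
opening: 0.712
grasp_force: 42.2
```

Run:
```python
from h import *
from rig import env
o=env.get_obs();go(o,(.4745,.2970,.0045));go(o,(.5742,-.072,.1537))
```

```text
t 14.9 tcp [0.4745 0.2969 0.0043] F [-1.1927 -0.3916  7.0711] open 0.7115065740117829 42.19789378345013 | shift [ 0.1  0.1 -0.2] turn [ 0.02 -0.03  0.1 ]
t 14.9 tcp [0.4745 0.2969 0.0043] F [-1.1927 -0.3916  7.0711] open 0.7115065740117829 42.19789378345013 | shift [-379.    48.5 -149.5] turn [ 0.02 -0.03  0.1 ]
```

play_rows([
  [[0,0,0],[0,0,-15],-1],
  [[0,0,0],[0,0,-35],-1],
  [[0,0,0],[0,0,-40],-1],
  [[0,0,0],[0,0,-40],-1],
  [[0,0,0],[-19,3,-20],-1],
])

```text
time_s: 15.4
tcp_pos: [0.48, 0.2815, 0.1568]
orientation: [[-0.141, 0.99, 0.003], [0.99, 0.141, 0.004], [0.003, 0.003, -1.0]]
ft_force: [0.6, 0.7, -0.7]
opening: 0.705
grasp_force: 43.9
```

play_rows([
  [[0,0,0],[-40,5,0],-1],
  [[0,0,0],[-45,6,0],-1],
  [[0,0,0],[-45,6,0],-1],
  [[0,0,0],[-45,6,0],-1],
  [[0,0,0],[-45,6,0],-1],
])

```text
time_s: 15.9
tcp_pos: [0.5387, 0.0627, 0.1537]
orientation: [[-0.137, 0.991, -0.0], [0.991, 0.137, 0.0], [0.0, -0.0, -1.0]]
ft_force: [0.8, 0.1, -1.0]
opening: 0.71
grasp_force: 43.9
```

play_rows([
  [[0,0,0],[-45,6,0],-1],
  [[0,0,0],[-45,5,0],-1],
  [[0,0,0],[-30,3,0],-1],
  [[0,0,0],[-15,2,0],-1],
  [[0,0,0],[-5,0,0],-1],
])

```text
time_s: 16.4
tcp_pos: [0.5737, -0.0735, 0.1534]
orientation: [[-0.134, 0.991, -0.0], [0.991, 0.134, -0.0], [-0.0, -0.0, -1.0]]
ft_force: [0.1, 0.7, -1.2]
opening: 0.707
grasp_force: 43.9
```

play_rows([
  [[0,0,0],[0,0,0],-1],
  [[0,0,0],[0,0,0],-1],
  [[0,0,0],[0,0,0],-1],
])

```text
time_s: 16.7
tcp_pos: [0.5736, -0.0699, 0.1536]
orientation: [[-0.139, 0.99, -0.0], [0.99, 0.139, 0.001], [0.001, -0.0, -1.0]]
ft_force: [0.3, 0.3, -1.6]
opening: 0.713
grasp_force: 43.9
```

Run:
```python
from h import *
from rig import env
o=env.get_obs();go(o,(.5743,-.072,.1537))
s=env.snapshot('wrist');np.savez('w4.npz',**s);a=np.load('w2.npz')['pixels'];cv2.imwrite('pics/w4.png',np.hstack([a[150:350,130:380],s['pixels'][150:350,130:380]])[:,:,::-1])
```

```text
t 16.7 tcp [ 0.5736 -0.0699  0.1536] F [ 0.26    0.3449 -1.6299] open 0.7129079681386734 43.91499225050211 | shift [-2.2  0.4 -0.1] turn [-0.01 -0.06  0.27]
```

View pics/w4.png

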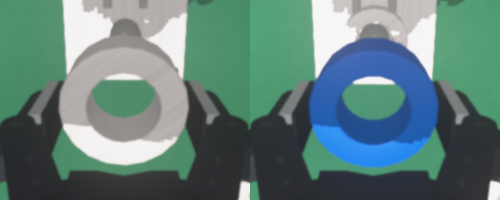

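In the crops, the blue collar sits in the hand exactly as the metal one did: same outline, rim rows 38 to 165. I'll use the same insertion line.

play_rows([
  [[0,0,0.2],[-1.5,0.5,20],-1],
  [[0,0,0],[0,0,25],-1],
  [[0,0,0],[0,0,10],-1],
  [[0,0,0],[0,0,5],-1],
  [[0,0,0],[0,0,0],-1],
])

```text
time_s: 17.25
tcp_pos: [0.5743, -0.0732, 0.0935]
orientation: [[-0.134, 0.991, -0.001], [0.991, 0.134, 0.0], [0.0, -0.001, -1.0]]
ft_force: [-0.1, -0.7, -0.6]
opening: 0.705
grasp_force: 43.9
```

play_rows([
  [[0,0,0],[0,0,0],-1],
  [[0,0,0],[0,0,3],-1],
  [[0,0,0],[0,0,3],-1],
  [[0,0,0],[0,0,0],-1],
])

```text
time_s: 17.65
tcp_pos: [0.5742, -0.0735, 0.0876]
orientation: [[-0.133, 0.991, -0.0], [0.991, 0.133, 0.0], [0.0, -0.0, -1.0]]
ft_force: [-0.2, 0.9, -0.6]
opening: 0.71
grasp_force: 43.9
```

Run:
```python
from h import *
from rig import env
o=env.get_obs();go(o,(.5742,-.072,.0495))
```

```text
t 17.65 tcp [ 0.5742 -0.0735  0.0876] F [-0.2288  0.8906 -0.6024] open 0.709754180121307 43.89749798923731 | shift [ 1.5  0.2 38.1] turn [-0.01 -0.01 -0.09]
```

play_rows([
  [[0,0,0],[1.5,0,3],-1],
  [[0,0,0],[0,0,5],-1],
  [[0,0,0],[0,0,5],-1],
  [[0,0,0],[0,0,5],-1],
  [[0,0,0],[0,0,0],-1],
])

```text
time_s: 18.15
tcp_pos: [0.5736, -0.0719, 0.0687]
orientation: [[-0.133, 0.991, -0.002], [0.991, 0.133, 0.0], [0.0, -0.002, -1.0]]
ft_force: [-1.2, -0.2, -0.5]
opening: 0.705
grasp_force: 43.9
```

play_rows([
  [[0,0,0],[0,0,5],-1],
  [[0,0,0],[0,0,5],-1],
  [[0,0,0],[0,0,4],-1],
  [[0,0,0],[0,0,3],-1],
  [[0,0,0],[0,0,0],-1],
])

```text
time_s: 18.65
tcp_pos: [0.5739, -0.072, 0.0522]
orientation: [[-0.133, 0.991, -0.001], [0.991, 0.133, 0.0], [0.0, -0.001, -1.0]]
ft_force: [0.0, 0.4, -1.1]
opening: 0.71
grasp_force: 43.9
```

play_rows([
  [[0,0,0],[0,0,1],-1],
  [[0,0,0],[0,0,1],-1],
  [[0,0,0],[0,0,0],-1],
])

```text
time_s: 18.95
tcp_pos: [0.5742, -0.072, 0.0507]
orientation: [[-0.133, 0.991, 0.0], [0.991, 0.133, -0.0], [-0.0, 0.0, -1.0]]
ft_force: [1.4, -0.9, -0.4]
opening: 0.709
grasp_force: 43.9
```

play_rows([
  [[0,0,0],[0,0,0.6],-1],
  [[0,0,0],[0,0,0.6],-1],
  [[0,0,0],[0,0,0],-1],
])

```text
time_s: 19.25
tcp_pos: [0.5742, -0.0721, 0.0494]
orientation: [[-0.133, 0.991, -0.0], [0.991, 0.133, -0.0], [-0.0, -0.0, -1.0]]
ft_force: [-1.1, 0.1, -0.5]
opening: 0.708
grasp_force: 44.0
```

play_rows([
  [[0,0,0],[0,0,0.5],-1],
  [[0,0,0],[0,0,0.4],-1],
  [[0,0,0],[0,0,0],-1],
])

```text
time_s: 19.55
tcp_pos: [0.5742, -0.0721, 0.0494]
orientation: [[-0.133, 0.991, 0.001], [0.991, 0.133, 0.0], [0.0, 0.001, -1.0]]
ft_force: [-1.6, 0.9, 7.2]
opening: 0.708
grasp_force: 44.6
```

play_rows([
  [[0,0,0],[0,0,0],1],
  [[0,0,0],[0,0,0],1],
  [[0,0,0],[0,0,0],1],
  [[0,0,0],[0,0,0],1],
  [[0,0,0],[0,0,-5],1],
])

```text
time_s: 20.05
tcp_pos: [0.5737, -0.072, 0.0531]
orientation: [[-0.133, 0.991, -0.001], [0.991, 0.133, 0.0], [0.0, -0.001, -1.0]]
ft_force: [0.3, 0.2, 0.2]
opening: 0.996
grasp_force: 0.0
```

play_rows([
  [[0,0,0],[0,0,-20],1],
  [[0,0,0],[0,0,-30],1],
  [[0,0,0],[0,0,-30],1],
  [[0,0,0],[0,0,-15],1],
  [[0,0,0],[20,0,0],-1],
])

```text
time_s: 20.55
tcp_pos: [0.5731, -0.0556, 0.1519]
orientation: [[-0.129, 0.992, 0.006], [0.992, 0.129, -0.002], [-0.003, 0.005, -1.0]]
ft_force: [1.0, 0.1, 0.1]
opening: 0.861
grasp_force: 0.0
```

play_rows([
  [[0,0,0],[40,0,0],-1],
  [[0,0,0],[40,0,0],-1],
  [[0,0,0],[40,0,0],-1],
  [[0,0,0],[25,0,0],-1],
  [[0,0,0],[15,0,0],-1],
])

```text
time_s: 21.05
tcp_pos: [0.5497, 0.1092, 0.1488]
orientation: [[-0.136, 0.991, -0.0], [0.991, 0.136, 0.001], [0.001, -0.0, -1.0]]
ft_force: [1.1, -0.7, 0.3]
opening: 0.001
grasp_force: 0.0
```

play_rows([
  [[0,0,0],[0,0,0],-1],
  [[0,0,0],[0,0,0],-1],
  [[0,0,0],[0,0,0],-1],
])

```text
time_s: 21.35
tcp_pos: [0.5506, 0.1041, 0.1487]
orientation: [[-0.13, 0.991, 0.0], [0.991, 0.13, -0.001], [-0.001, 0.0, -1.0]]
ft_force: [-0.2, 0.1, 0.0]
opening: -0.002
grasp_force: 0.0
```

Run:
```python
from h import *
from rig import env
o=env.get_obs();P=np.array([.5742,-.072,0]);W=P-.160*np.array([.1347,-.9909,0]);print('wheel',W)
go(o,W-.02*np.array([.1347,-.9909,0])+[0,0,.085])
s=env.snapshot('wrist');t=env.snapshot('top');np.savez('w5.npz',**s)
cv2.imwrite('pics/w5.png',np.hstack([cv2.resize(s['pixels'],(400,300)),cv2.resize(t['pixels'][140:260,180:340],(400,300))])[:,:,::-1])
```

```text
wheel [0.5526 0.0865 0.    ]
t 21.35 tcp [0.5506 0.1041 0.1487] F [-0.1753  0.1407  0.0493] open -0.0016842791905166499 0.0 | shift [ 2.4 -0.3 63.7] turn [ 0.01  0.07 -0.25]
```

View pics/w5.png

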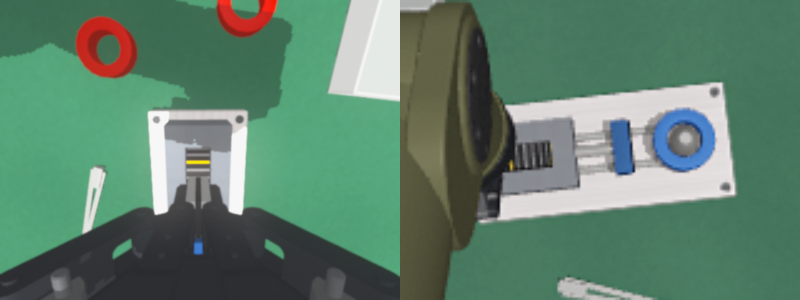

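The top half shows the blue collar fully down around the post (684,140) and the jaw clear at (622,147). The wrist half shows the closed fingertips lined up with the wheel (199,165). Now I'll press and stroke.

play_rows([
  [[0,0,0],[2,0,20],-1],
  [[0,0,0],[0,0,25],-1],
  [[0,0,0],[0,0,13],-1],
  [[0,0,0],[0,0,6],-1],
  [[0,0,0],[0,0,0],-1],
])

```text
time_s: 21.95
tcp_pos: [0.5498, 0.1077, 0.0841]
orientation: [[-0.132, 0.991, -0.001], [0.991, 0.132, -0.0], [-0.0, -0.001, -1.0]]
ft_force: [-0.3, 1.5, 0.4]
opening: -0.001
grasp_force: 0.0
```

play_rows([
  [[0,0,0],[0,0,0],-1],
  [[0,0,0],[0,0,5],-1],
  [[0,0,0],[0,0,5],-1],
  [[0,0,0],[0,0,2.5],-1],
  [[0,0,0],[0,0,0],-1],
])

```text
time_s: 22.45
tcp_pos: [0.5498, 0.1084, 0.0717]
orientation: [[-0.133, 0.991, -0.0], [0.991, 0.133, -0.0], [-0.0, -0.0, -1.0]]
ft_force: [0.4, 0.3, 0.3]
opening: 0.002
grasp_force: 0.2
```

Run:
```python
from h import *
from rig import env
o=env.get_obs()
go(o,(.5526,.0865,.072))
```

```text
t 22.45 tcp [0.5498 0.1084 0.0717] F [0.36   0.3189 0.299 ] open 0.0018297724696053706 0.16144484980031848 | shift [-22.   -0.1  -0.3] turn [-0.03  0.   -0.09]
```

play_rows([
  [[0,0,0],[-5,0,0],-1],
  [[0,0,0],[-5,0,0],-1],
  [[0,0,0],[-5,0,0],-1],
  [[0,0,0],[-5,0,0],-1],
  [[0,0,0],[-2,0,0],-1],
])

```text
time_s: 22.95
tcp_pos: [0.5531, 0.0854, 0.0723]
orientation: [[-0.132, 0.991, 0.0], [0.991, 0.132, -0.0], [-0.0, 0.0, -1.0]]
ft_force: [-0.1, 0.6, 2.9]
opening: -0.001
grasp_force: 1.5
```

play_rows([
  [[0,0,0],[-4,0,0],-1],
  [[0,0,0],[-5,0,0],-1],
  [[0,0,0],[-5,0,0],-1],
  [[0,0,0],[-5,0,0],-1],
  [[0,0,0],[-3,0,0],-1],
])

```text
time_s: 23.45
tcp_pos: [0.5559, 0.0638, 0.072]
orientation: [[-0.132, 0.991, 0.0], [0.991, 0.132, -0.001], [-0.001, 0.0, -1.0]]
ft_force: [-0.9, -0.1, 1.1]
opening: -0.001
grasp_force: 0.3
```

```bash
cat > j.py <<'E'
from h import *
from rig import env
o=env.get_obs();go(o,(.5526,.0865,.072))
t=env.snapshot('top');h=cv2.cvtColor(t['pixels'],cv2.COLOR_RGB2HSV)
m=cv2.inRange(h,(100,110,50),(125,255,255))
for c in blobs(m,40):
    u,v=cv2.minAreaRect(c)[0]
    if 240<u<310: print('blue',u,v,cv2.contourArea(c),'fixture x',(plane(t,(u,v),.066)[:2]-[.5616,.0123])@[134.7,-990.9])
E
python3 j.py
```

```text
t 23.45 tcp [0.5559 0.0638 0.072 ] F [-0.8755 -0.1355  1.0755] open -0.0014223384416608563 0.28503323905169964 | shift [22.9 -0.3 -0. ] turn [ 0.    0.03 -0.13]
blue 289.0304870605469 196.27438354492188 571.5 fixture x 73.43810341586382
```

```bash
cat >> j.py <<'E'
    if 240<u<310:
        p=np.array([((plane(t,q,.066)[:2]-[.5616,.0123])@[134.7,-990.9]) for q in c[:,0].astype(float)]);print('x range',p.min(),p.max(),'face~',p.min()+20)
E
python3 j.py
python3 - <<'E'
from h import *
t=dict(np.load('top0.npz'));h=cv2.cvtColor(t['pixels'],cv2.COLOR_RGB2HSV)
for c in blobs(cv2.inRange(h,(100,110,50),(125,255,255)),40):
    p=np.array([((plane(t,q,.066)[:2]-[.5616,.0123])@[134.7,-990.9]) for q in c[:,0].astype(float)]);print(p.min(),p.max())
E
```

```text
t 23.5 tcp [0.5559 0.0633 0.072 ] F [ 0.3722 -0.8966  2.0446] open -0.0007439310203926903 0.2295006299391389 | shift [23.4 -0.2 -0.1] turn [-0.01  0.05 -0.16]
blue 289.0304870605469 196.27438354492188 569.5 fixture x 73.43810341586382
x range 32.931355561041904 113.87937899429377 face~ 52.931355561041904
-308.29833373173483 -246.47461743491988
12.964351494218159 30.492867932996795
-665.0316128010709 -471.07610171602977
```

The jaw moved about 20 mm in one stroke, so its face is now near +53. I'll lift, return and stroke again.

play_rows([
  [[0,0,0],[0,0,-10],-1],
  [[0,0,0],[0,0,-8],-1],
  [[0,0,0],[20,0,0],-1],
  [[0,0,0],[20,0,0],-1],
  [[0,0,0],[5,0,0],-1],
])

```text
time_s: 24.05
tcp_pos: [0.5496, 0.1123, 0.0907]
orientation: [[-0.136, 0.991, 0.0], [0.991, 0.136, 0.002], [0.002, 0.001, -1.0]]
ft_force: [-0.4, 0.7, 0.6]
opening: -0.003
grasp_force: 0.0
```

play_rows([
  [[0,0,0],[0,0,0],-1],
  [[0,0,0],[0,0,9],-1],
  [[0,0,0],[0,0,10],-1],
  [[0,0,0],[0,0,0],-1],
  [[0,0,0],[-5,0,0],-1],
])

```text
time_s: 24.55
tcp_pos: [0.55, 0.1046, 0.0705]
orientation: [[-0.133, 0.991, -0.002], [0.991, 0.133, 0.0], [0.001, -0.001, -1.0]]
ft_force: [-0.6, 2.2, 1.4]
opening: -0.002
grasp_force: 1.3
```

play_rows([
  [[0,0,0],[-5,0,0],-1],
  [[0,0,0],[-5,0,0],-1],
  [[0,0,0],[-5,0,0],-1],
  [[0,0,0],[-5,0,0],-1],
  [[0,0,0],[-2,0,0],-1],
])

```text
time_s: 25.05
tcp_pos: [0.554, 0.0816, 0.0715]
orientation: [[-0.132, 0.991, 0.001], [0.991, 0.132, -0.0], [-0.0, 0.001, -1.0]]
ft_force: [-0.4, 3.6, 3.5]
opening: -0.001
grasp_force: 2.0
```

play_rows([
  [[0,0,0],[-4,0,0],-1],
  [[0,0,0],[-4,0,0],-1],
  [[0,0,0],[-4,0,0],-1],
  [[0,0,0],[-4,0,0],-1],
  [[0,0,0],[-2,0,0],-1],
])

```text
time_s: 25.55
tcp_pos: [0.5557, 0.0633, 0.0709]
orientation: [[-0.132, 0.991, -0.0], [0.991, 0.132, -0.001], [-0.001, -0.0, -1.0]]
ft_force: [-0.2, -0.1, 1.8]
opening: -0.001
grasp_force: 0.6
```

```bash
python3 j.py
```

```text
t 25.55 tcp [0.5557 0.0633 0.0709] F [-0.221  -0.0598  1.7839] open -0.0006933923856727558 0.5916813109070063 | shift [23.4 -0.1 -1.1] turn [-0.03  0.06 -0.15]
blue 290.0 196.0 578.0 fixture x 75.89859221786716
x range 36.253315853475335 116.33220493762867 face~ 56.253315853475335
```

The jaw has pushed the collars over and the drag rose to 3.6 N, so it is stalling. One more full stroke will confirm that.

play_rows([
  [[0,0,0],[0,0,-10],-1],
  [[0,0,0],[0,0,-8],-1],
  [[0,0,0],[20,0,0],-1],
  [[0,0,0],[20,0,0],-1],
  [[0,0,0],[3,0,0],-1],
])

```text
time_s: 26.1
tcp_pos: [0.5497, 0.1105, 0.0896]
orientation: [[-0.137, 0.991, 0.0], [0.991, 0.137, 0.002], [0.002, 0.0, -1.0]]
ft_force: [0.3, -0.3, -0.6]
opening: 0.001
grasp_force: 0.0
```

play_rows([
  [[0,0,0],[0,0,0],-1],
  [[0,0,0],[0,0,9],-1],
  [[0,0,0],[0,0,9],-1],
  [[0,0,0],[0,0,0],-1],
  [[0,0,0],[-5,0,0],-1],
])

```text
time_s: 26.6
tcp_pos: [0.5506, 0.1028, 0.0707]
orientation: [[-0.134, 0.991, -0.001], [0.991, 0.134, 0.001], [0.001, -0.001, -1.0]]
ft_force: [-0.5, 2.8, 2.1]
opening: -0.001
grasp_force: 1.6
```

play_rows([
  [[0,0,0],[-4,0,0],-1],
  [[0,0,0],[-4,0,0],-1],
  [[0,0,0],[-4,0,0],-1],
  [[0,0,0],[-2,0,0],-1],
  [[0,0,0],[-2,0,0],-1],
])

```text
time_s: 27.1
tcp_pos: [0.5531, 0.0862, 0.0714]
orientation: [[-0.133, 0.991, 0.001], [0.991, 0.133, 0.0], [-0.0, 0.001, -1.0]]
ft_force: [-0.5, 3.1, 4.8]
opening: -0.002
grasp_force: 2.0
```

play_rows([
  [[0,0,0],[-4,0,0],-1],
  [[0,0,0],[-4,0,0],-1],
  [[0,0,0],[-4,0,0],-1],
  [[0,0,0],[-4,0,0],-1],
  [[0,0,0],[-4,0,0],-1],
])

```text
time_s: 27.6
tcp_pos: [0.5554, 0.0707, 0.0726]
orientation: [[-0.136, 0.991, 0.0], [0.991, 0.136, 0.005], [0.005, 0.001, -1.0]]
ft_force: [-6.6, 15.9, 25.2]
opening: 0.002
grasp_force: 12.5
```

```bash
python3 j.py
```

```text
t 27.6 tcp [0.5554 0.0707 0.0726] F [-6.6476 15.8637 25.2244] open 0.001903276133154171 12.472659945487976 | shift [16.  -0.7  0.7] turn [ 0.06 -0.31  0.07]
blue 290.0 196.0 584.5 fixture x 75.89859221786716
x range 36.79621734368307 116.33220493762867 face~ 56.79621734368307
```

The jaw hasn't moved further, and the fingertip is now bearing hard on the stalled wheel (25 N). I'm lifting clear and checking.

play_rows([
  [[0,0,0],[2,0,-5],-1],
  [[0,0,0],[0,0,-15],-1],
  [[0,0,0],[0,0,-30],-1],
  [[0,0,0],[0,0,-40],-1],
  [[0,0,0],[20,-20,-20],-1],
])

```text
time_s: 28.15
tcp_pos: [0.5357, 0.0818, 0.1836]
orientation: [[-0.127, 0.992, 0.005], [0.992, 0.127, -0.003], [-0.004, 0.004, -1.0]]
ft_force: [0.3, 0.7, 0.6]
opening: -0.001
grasp_force: 0.0
```

play_rows([
  [[0,0,0],[40,-20,0],-1],
  [[0,0,0],[40,-20,0],-1],
  [[0,0,0],[40,-20,0],-1],
  [[0,0,0],[10,0,0],-1],
  [[0,0,0],[0,0,0],-1],
])

```text
time_s: 28.65
tcp_pos: [0.4554, 0.2076, 0.1808]
orientation: [[-0.136, 0.991, -0.0], [0.991, 0.136, -0.001], [-0.001, -0.001, -1.0]]
ft_force: [0.8, -0.2, 0.8]
opening: 0.004
grasp_force: 0.0
```

```bash
python3 j.py
python3 - <<'E'
from rig import env
import cv2,numpy as np
a=env.snapshot('scene')['pixels'];b=env.snapshot('top')['pixels']
c=lambda i,x,y:cv2.resize(i[y:y+120,x:x+150],(400,320),interpolation=cv2.INTER_CUBIC)
cv2.imwrite('pics/f.png',np.vstack([np.hstack([c(a,190,140),c(b,190,145)]),np.hstack([cv2.resize(a,(400,270)),cv2.resize(b,(400,270))])])[:,:,::-1])
E
```

```text
t 28.65 tcp [0.4554 0.2076 0.1808] F [ 0.782  -0.179   0.8302] open 0.003874913177081475 0.0 | shift [-133.2   79.8  108.8] turn [-0.03  0.04  0.09]
blue 290.0 196.0 581.5 fixture x 75.89859221786716
x range 35.98207924142138 116.33220493762867 face~ 55.98207924142138
```

View pics/f.png

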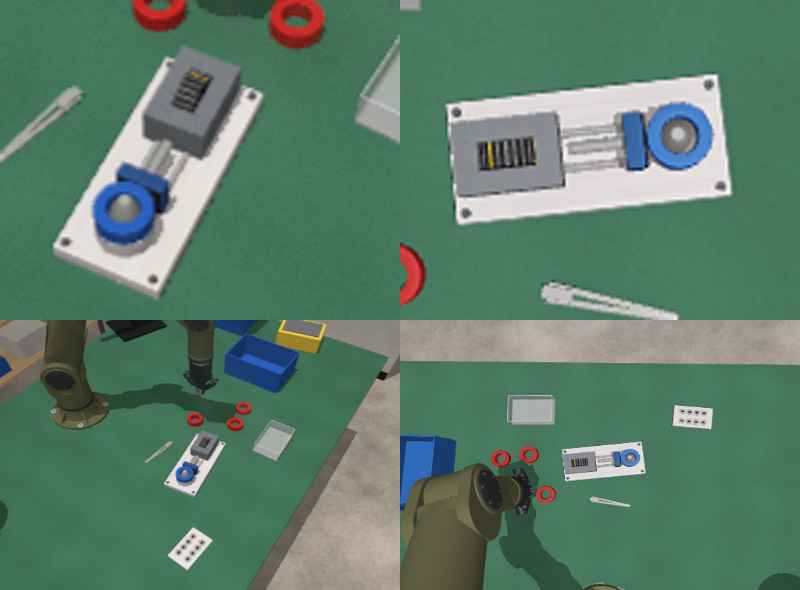

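Both collars are stacked on the post and the jaw bears on them (top crop 634–680,140), with the bystanders unmoved. My lift under load may have backed the wheel off slightly, so I'll make one more gentle stroke and lift straight up.

play_rows([
  [[0,0,0],[-25,15,0],-1],
  [[0,0,0],[-35,25,10],-1],
  [[0,0,0],[-35,25,30],-1],
  [[0,0,0],[-18,15,30],-1],
  [[0,0,0],[0,0,15],-1],
])

```text
time_s: 29.3
tcp_pos: [0.551, 0.0999, 0.0952]
orientation: [[-0.125, 0.992, -0.0], [0.992, 0.125, -0.004], [-0.004, -0.001, -1.0]]
ft_force: [-0.8, -0.1, 0.6]
opening: 0.0
grasp_force: 0.0
```

play_rows([
  [[0,0,0],[0,0,0],-1],
  [[0,0,0],[0,0,0],-1],
  [[0,0,0],[0,0,0],-1],
])

```text
time_s: 29.6
tcp_pos: [0.5495, 0.1067, 0.0986]
orientation: [[-0.133, 0.991, 0.002], [0.991, 0.133, 0.0], [0.0, 0.002, -1.0]]
ft_force: [-0.6, 0.6, -0.4]
opening: -0.001
grasp_force: 0.0
```

```bash
python3 j.py
```

```text
t 29.6 tcp [0.5495 0.1067 0.0986] F [-0.6115  0.5777 -0.4401] open -0.0009964872838615154 0.0 | shift [-20.4   0.3  26.6] turn [ 0.09 -0.   -0.1 ]
blue 290.0 196.0 581.5 fixture x 75.89859221786716
x range 35.98207924142138 116.33220493762867 face~ 55.98207924142138
```

play_rows([
  [[0,0,0],[0,0,12],-1],
  [[0,0,0],[0,0,10],-1],
  [[0,0,0],[0,0,4.5],-1],
  [[0,0,0],[0,0,0],-1],
  [[0,0,0],[-3,0,0],-1],
])

```text
time_s: 30.15
tcp_pos: [0.5489, 0.1045, 0.0708]
orientation: [[-0.134, 0.991, -0.001], [0.991, 0.134, 0.0], [0.001, -0.001, -1.0]]
ft_force: [-2.2, 1.4, 1.7]
opening: 0.003
grasp_force: 1.2
```

play_rows([
  [[0,0,0],[-4,0,0],-1],
  [[0,0,0],[-4,0,0],-1],
  [[0,0,0],[-4,0,0],-1],
  [[0,0,0],[-3,0,0],-1],
  [[0,0,0],[-3,0,0],-1],
])

```text
time_s: 30.65
tcp_pos: [0.5522, 0.0856, 0.0713]
orientation: [[-0.133, 0.991, 0.001], [0.991, 0.133, 0.0], [-0.0, 0.001, -1.0]]
ft_force: [-0.9, 3.3, 4.3]
opening: -0.002
grasp_force: 2.0
```

play_rows([
  [[0,0,0],[-3,0,0],-1],
  [[0,0,0],[-3,0,0],-1],
  [[0,0,0],[-3,0,0],-1],
  [[0,0,0],[-1,0,0],-1],
])

```text
time_s: 31.05
tcp_pos: [0.5532, 0.0778, 0.0718]
orientation: [[-0.134, 0.991, 0.0], [0.991, 0.134, 0.003], [0.003, 0.001, -1.0]]
ft_force: [-3.2, 9.8, 12.9]
opening: 0.002
grasp_force: 6.4
```

```bash
python3 j.py
```

```text
t 31.05 tcp [0.5532 0.0778 0.0718] F [-3.2022  9.8094 12.8502] open 0.001879619015188869 6.426520273089409 | shift [ 8.7  0.5 -0.2] turn [ 0.05 -0.15 -0.03]
blue 290.0 196.0 579.0 fixture x 75.89859221786716
x range 36.52469518333877 116.33220493762867 face~ 56.52469518333877
```

The wheel resists 10 N along the stroke with the jaw still, so it is hard against its stop. I'll lift straight up and clear.

play_rows([
  [[0,0,0],[0,0,-5],-1],
  [[0,0,0],[0,0,-15],-1],
  [[0,0,0],[0,0,-30],-1],
  [[0,0,0],[0,0,-40],-1],
  [[0,0,0],[20,-20,-20],-1],
])

```text
time_s: 31.6
tcp_pos: [0.5336, 0.0892, 0.1835]
orientation: [[-0.127, 0.992, 0.005], [0.992, 0.127, -0.003], [-0.004, 0.005, -1.0]]
ft_force: [0.2, 0.8, -0.4]
opening: -0.0
grasp_force: 0.0
```

play_rows([
  [[0,0,0],[40,-20,0],-1],
  [[0,0,0],[30,-20,0],-1],
  [[0,0,0],[10,-10,0],-1],
  [[0,0,0],[0,0,0],-1],
  [[0,0,0],[0,0,0],-1],
])

```text
time_s: 32.1
tcp_pos: [0.471, 0.1644, 0.1809]
orientation: [[-0.132, 0.991, 0.0], [0.991, 0.132, -0.001], [-0.001, 0.0, -1.0]]
ft_force: [0.3, 0.4, 0.3]
opening: -0.0
grasp_force: 0.0
```

```bash
python3 j.py; python3 -c "
from rig import env
print(env.sign_off())"
```

```text
t 32.1 tcp [0.471  0.1644 0.1809] F [0.3493 0.4205 0.3171] open -5.9345249117709603e-05 0.0 | shift [-87.8  70.5 109. ] turn [ 0.01  0.08 -0.15]
blue 290.0 196.0 581.5 fixture x 75.89859221786716
x range 35.98207924142138 116.33220493762867 face~ 55.98207924142138
the job is handed in; nothing more can be done
None
```

Job handed in at about 32 s: both collars are home on the post with the metal one underneath, and the thumbwheel was rolled until the jaw stopped hard against them, its face measuring about +56 mm (needed: beyond +55, camera good to roughly 2 mm).

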